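# Hang up the teapot handle and hold the sprung tea-box lid at its pointer

### The job

The teapot's arched lift-off handle is standing on the sprung lid of the tea box, in the way: hang it astride the bar of the small towel rail and let go of it. Then lift the lid by its front knob against the spring until it lies parallel to the pointer arm set beside it, and finish while still holding it steady there with the gripper, because the lid snaps shut if released. Leave the pointer as it is set, and do not disturb the teapot, the saucers, the tea caddy or the coaster box.

Things in the scene. Friction and masses are not known exactly. Their poses are not given: they have to be found in the camera images.
- tea_box: wooden tea-sachet box, fixed, 140 (x, depth) x 150 (y) x 85 mm high without its lid. Origin: centre of its underside, on the work surface. Its -x side is the front (knob side), the lid's hinge line runs along its y axis at x = +70 mm, z = 85 mm (far rim). On its +y side a steel arc of wire and the pointer arm stand up to 110 mm outside the box's middle plane.
- lid (a joint): angle of the wooden lid (rad): 0 closed and level, grows as the front edge rises, stop at 1.3. A spring pulls it shut: torque about 0.48 N m when closed, plus 0.6 N m per rad, plus the lid's weight (0.25 kg): straight up at the knob about 4 N when closed, rising to about 11 N at 0.95 rad.
- lid_hinge (a point): middle of the lid's hinge line (x = +70 mm, z = 85 mm in the box frame), turning with the lid: its -x axis points along the lid to the knob, z out of its top. The lid is a flat board 148 mm long from the hinge line, 150 mm wide, 8 mm thick, underside at hinge height: when closed its top is 93 mm above the work surface.
- lid_knob (a point): centre of the steel knob: a roller, axis along the box's y, 20 mm diameter, 24 mm long, flat ends facing +y and -y (pinch these from above, fingers closing along the box's y; it can turn between them). It is 36 mm ahead of the lid's front edge on a neck 10 mm wide, at x = -184 mm, z = +4 mm from lid_hinge along the lid's axes: it rides an arc of 184 mm radius about the hinge line.
- pointer (a joint): angle of the pointer arm beside the box (rad), same hinge line, zero and sense as the lid's: the angle at which the lid is to be held. It differs from run to run (0.5 to 0.95), and is held by friction.
- pointer_tip (a point): centre of the 24 mm disc that ends the pointer arm: a dark flat steel bar on the box's +y side, 104 mm from the box's middle plane. The disc is 122 mm from the hinge line; the point's -x axis points outward along the arm.
- pot_handle: loose arched teapot handle, 0.14 to 0.28 kg, standing on the closed lid, open downward; 86 mm wide (x), 108 mm high, 26 mm in y (feet 30). Origin midway between the feet's undersides, z up. Top: wooden grip block 40 (x) x 26 (y) x 28 mm, underside 80 mm above the feet; sloping shoulders run to two steel straps 63 mm apart inside. Grip the block across y from above.
- crown_under (a point): middle of the underside of the handle's wooden block, 80 mm above the feet: this rests on the bar when hung.
- rail: small steel towel rail, fixed: a round bar of 12 mm diameter, axis 165 mm above the work surface, along the rail's y axis, 240 mm between two end posts. Origin on the work surface below the bar's middle.
- rail_mid (a point): middle of the bar, on its axis; y along the bar, x level across it, z up. The handle hangs with its own x across the bar (along the rail's x).
- teapot: brown glass teapot without its handle, 112 mm across, 104 mm high, on the low slatted shelf (30 mm high) beyond the work; origin under its centre. Leave it alone.
- saucers: stack of white saucers, 132 mm across, 40 mm high, on the slatted shelf; origin under its centre. Leave it alone.
- caddy: steel tea caddy with a twist cap, 72 mm across, 95 mm high, on the slatted shelf; origin under its centre. Leave it alone.
- coaster_box: round plastic coaster box, 108 mm across, 40 mm high, on the work surface near the robot; origin under its centre. Leave it alone.

How it is judged:
On the way:
1. the arched handle hangs astride the rail's bar, released (x of crown_under in the frame of rail_mid between -0.03 and 0.03 m and y of crown_under in the frame of rail_mid between -0.105 and 0.105 m and z of crown_under in the frame of rail_mid between -0.005 and 0.025 m and angle between pot_handle's own z axis and vertical below 0.4 rad and contact force between pot_handle and rail above 0.3 N and contact force between pot_handle and the arm below 0.05 N and contact force between pot_handle and the fingers below 0.05 N and linear speed of pot_handle below 0.05 m/s), for 0.3 s.
At the end, for the whole second after the job is handed in: The arched handle hangs upright (within 0.4 rad) and at rest on the bar between the posts, touched by no part of the robot; the lid is within 0.09 rad (5 degrees) of parallel to the pointer arm, still, held up by the gripper's fingers (over 1 N) and by nothing else; held so through the last second (all of step 1 and angle between the x axis of lid_hinge and the x axis of pointer_tip, either way round below 0.09 rad and value of joint lid above 0.35 rad and velocity of joint lid between -0.1 and 0.1 rad/s and contact force between lid and the fingers above 1 N and contact force between lid and teapot below 0.05 N and contact force between lid and saucers below 0.05 N and contact force between lid and caddy below 0.05 N and contact force between lid and coaster_box below 0.05 N and contact force between lid and pot_handle below 0.05 N); the arm keeps its last pose, push and grip.
It fails at once if something to be left alone (teapot) is moved by more than 25 mm (distance of teapot from where it was at the start of the episode above 0.025 m).
It fails at once if something to be left alone (saucers) is moved by more than 25 mm (distance of saucers from where it was at the start of the episode above 0.025 m).
It fails at once if something to be left alone (caddy) is moved by more than 25 mm (distance of caddy from where it was at the start of the episode above 0.025 m).
It fails at once if something to be left alone (coaster box) is moved by more than 25 mm (distance of coaster_box from where it was at the start of the episode above 0.025 m).
It fails at once if the pointer arm is shifted (tip by more than 8 mm) (distance of pointer_tip from where it was at the start of the episode above 0.008 m).
It also fails if it takes over 64 s, if anything falls off the work surface, if the arm or the gripper's body presses on something with over 40 N, if the wrist force passes 120 N, or if a joint passes its speed limit or range.

### The arm

A 6-joint arm with a two-finger parallel gripper is mounted at the origin on the work surface. World frame = base frame: x ahead of the robot, y to its left, z up, the work surface at z = 0. Lengths are in m, angles in rad, forces in N, time in s.
With the tool pointing down it reaches from about 0.275 to 0.825 m from the base axis. Payload 5.2 kg.
Tool frame: the origin (TCP) lies on the centre line of the jaws, within the pads' length; the fingertips stand robot.tcp_to_tips ahead of it and the grasp point (between the pads) lies 5 mm behind it (robot.tcp_to_tips is the distance from the TCP to the fingertips, in m); z points along the fingers, y is the line along which they close (so a half turn about z gives the same grasp; the last joint's range is limited). The gripper opens to 93 mm and grips with 3 to 60 N. Pads are 15 mm wide; open, the fingers measure 128 mm over their backs; the gripper's body (75 mm by 188 mm) begins 65 mm behind the grasp point.
Start: joints at [-1.33, 0.259, 1.535, -0, 1.348, -0.203], TCP at [0.236, -0.497, 0.233] pointing down, gripper open.
Joint ranges: [-3.14, 3.14], [-0.91, 2.08], [0.19, 2.58], [-1.22, 4.36], [0.22, 2.71], [-3.12, 3.12]. Speed limits (rad/s): [2.57, 2.57, 3.14, 3.14, 3.14, 3.14].

### API

Orientations are given as [roll, pitch, yaw] about the fixed x, y, z axes, in that order (R = Rz(yaw) Ry(pitch) Rx(roll)).
In Python, from rig import robot gives the robot as it stands.
- The arm moves only by the tool play_rows, never from a script. Its arguments are lists of equal length, an entry for each row: "delta_pos": the shift along the tool's x, y, z in cm, a list of three; "turn": the turn about the tool's z in rad. In form: {"delta_pos": [[dx, dy, dz], ...], "turn": [turn, ...]}. A call has 1 to 12 rows; each row is the pose to reach, as a shift and turn from the pose commanded when the call began, along the tool's axes at that moment; what a row does not reach only later rows make up. A row lasts 1/12 s, in which the tool goes at most 41.7 mm and 7.16 degrees, less where a joint would pass 70% of its speed; a pose out of reach is approached as far as the arm can. A call with a gripper value outside its range is refused whole. "claw" is the closure, from 0 (fully open) to 1 (shut), set as the call begins (left out, the last holds). The fingers move at their own pace and stop on an object; "newtons" is the grip in N (left out, the last holds). Time passes only in rows, so rows that repeat a pose let the fingers close. It gives the time, the measured TCP pose, the force, the opening and the grip force at its end, in the units of the state.
- robot.get_state(): the state, without advancing time (a new reading comes with each control period).
- robot.read_camera(name): name is "scene" or "top" or "wrist"; returns a dict with "img" (420x560x3 uint8, blue, green, red), "intrinsics" (3x3 intrinsics, pixels), "distortion" ([k1, k2, p1, p2, k3] as OpenCV has them; the pictures are not rectified), "eye" and "orientation" of the camera in the world. Camera axes: x right, y down, z forward; pixel columns grow to the right and rows downward; lengths in m; the calibration is good to about 2 mm. A picture is of the moment at which its call begins. There is no depth.
- robot.sign_off(): hands the job in; it is judged then, once.
The state is a dict: "t": time; "qpos": joint angles; "qvel": joint speeds; "tau": joint torques, N m; "ee_pos": TCP position; "tool_rot": TCP orientation; "ft_force": force on the tool from outside, world axes, zero at the start; "moment": the same for the moment, N m; "gripper_width": finger opening in m; "finger_force": force on a finger pad.
Only numpy, scipy, OpenCV 4.12 (cv2) and the standard library are available. Lean on these libraries where they do the work, as an engineer would, in place of code of your own. Each camera call takes 0.05 s, during which the arm holds its last target. There are 200 camera calls.

## Working session

There is one attempt and no reset: what is moved stays moved. The work goes in short steps, Python scripts to look and compute and a tool call to move; the robot and the scene stay as the last step left them, time stands still between calls to the robot, and variables do not carry over. Pictures are saved under pics/ and viewed, at most 10 in all, crops included, and the job is handed in when it is done.

Besides the shell and the picture viewer there is one more tool, called as name([rows], argument=value, ...), one row to a line, values as JSON. play_rows: Moves the arm, as the interface text tells. Its arguments: {"type":"object","properties":{"delta_pos":{"type":"array","items":{"type":"array","items":{"type":"number"}}},"turn":{"type":"array","items":{"type":"number"}},"claw":{"type":"number"},"newtons":{"type":"number"}},"required":["delta_pos","turn"]}

```bash
ls; mkdir -p pics
cat > h.py <<'E'
import numpy as np, cv2
from scipy.spatial.transform import Rotation as Ro
from rig import robot
def cam(n,f=None):
    c=robot.read_camera(n)
    if f: cv2.imwrite('pics/'+f,c['img'])
    return c
def Rm(c):
    o=np.array(c['orientation'],float)
    return o if o.shape==(3,3) else Ro.from_euler('xyz',o).as_matrix()
def ray(c,p):
    u=cv2.undistortPoints(np.array([[p]],float),np.array(c['intrinsics'],float),np.array(c['distortion'],float))[0,0]
    return np.array(c['eye'],float),Rm(c)@np.array([u[0],u[1],1.])
def onz(c,p,z):
    e,d=ray(c,p); return e+d*(z-e[2])/d[2]
def proj(c,P):
    P=np.atleast_2d(np.array(P,float)); R=Rm(c).T; rv=cv2.Rodrigues(R)[0]
    return cv2.projectPoints(P,rv,-R@np.array(c['eye'],float),np.array(c['intrinsics'],float),np.array(c['distortion'],float))[0][:,0]
def tri(c1,p1,c2,p2):
    e,d=ray(c1,p1);f,g=ray(c2,p2)
    s=np.linalg.lstsq(np.c_[d,-g],f-e,rcond=None)[0]
    a=e+s[0]*d;b=f+s[1]*g
    return (a+b)/2,np.linalg.norm(a-b)
E
python3 - <<'E'
from h import *
for n in('scene','top'):
    c=cam(n,n+'0.png');print(n,c['eye'],c['orientation'],c['intrinsics'],c['distortion'])
print(robot.get_state(),robot.tcp_to_tips)
E
```

```text
pics
scene [1.05179726 0.54224845 0.66414679] [-2.21297429e+00 -2.35088230e-03  2.41488857e+00] [[434.71458347   0.         273.31981883]
 [  0.         434.71458347 211.24781445]
 [  0.           0.           1.        ]] [-0.0568583  0.         0.         0.         0.       ]
top [0.48791409 0.02772855 1.05531592] [-3.05561377  0.00811632 -1.57619424] [[443.08413724   0.         276.45002799]
 [  0.         443.08413724 209.98314723]
 [  0.           0.           1.        ]] [-0.08511198  0.          0.          0.          0.        ]
{'t': 0.1, 'qpos': array([-1.32977576e+00,  2.59295461e-01,  1.53599332e+00, -1.90413432e-05,
        1.34798934e+00, -2.02796490e-01]), 'qvel': array([-0.00082692, -0.00325846, -0.00412269,  0.00107277, -0.00091617,
       -0.0001224 ]), 'tau': array([ 2.22230447e-03, -4.38209438e+01, -2.84645247e+01,  7.20515242e-02,
        3.62111174e-02, -4.81999439e-05]), 'ee_pos': array([ 0.23606479, -0.49623348,  0.23187928]), 'tool_rot': array([-3.13993799e+00, -3.21285487e-04,  4.43821012e-01]), 'ft_force': array([-0.20209397, -0.66697518,  0.20772366]), 'moment': array([-0.02736626, -0.0234117 ,  0.04663505]), 'finger_force': 0.0, 'gripper_width': 0.09279097949317106} 0.014
```

View pics/scene0.png

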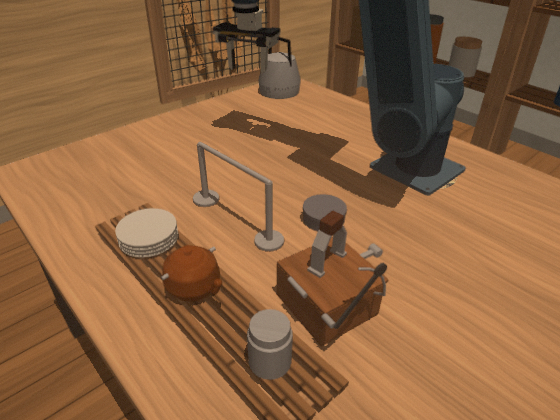

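View pics/top0.png

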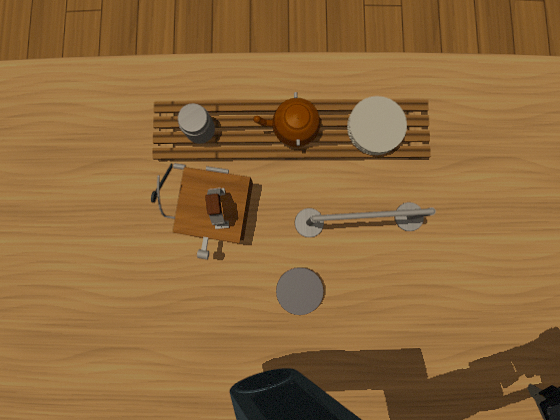

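The scene view shows the handle block at about (332,223), the knob at (374,251), the pointer disc at (381,268), and the rail from (202,148) to (268,185). In the top view the lid is centred near (213,205), the knob is at (203,253), and the bar runs from (314,219) to (433,212). Next I'll enlarge the box in both views.

Run:
```python
import cv2,numpy as np
t=cv2.imread('pics/top0.png')[155:265,145:265]; s=cv2.imread('pics/scene0.png')[205:345,265:397]
a=cv2.resize(t,None,fx=3.33,fy=3.33,interpolation=cv2.INTER_CUBIC);b=cv2.resize(s,None,fx=3,fy=3,interpolation=cv2.INTER_CUBIC)
h=max(a.shape[0],b.shape[0]);o=np.zeros((h,800,3),np.uint8);o[:a.shape[0],:a.shape[1]]=a;o[:b.shape[0],402:402+b.shape[1]]=b[:,:398]
o=cv2.convertScaleAbs(o,alpha=1.4,beta=15)
print(a.shape,b.shape);cv2.imwrite('pics/crop.png',o)
```

```text
(366, 400, 3) (420, 396, 3)
```

View pics/crop.png

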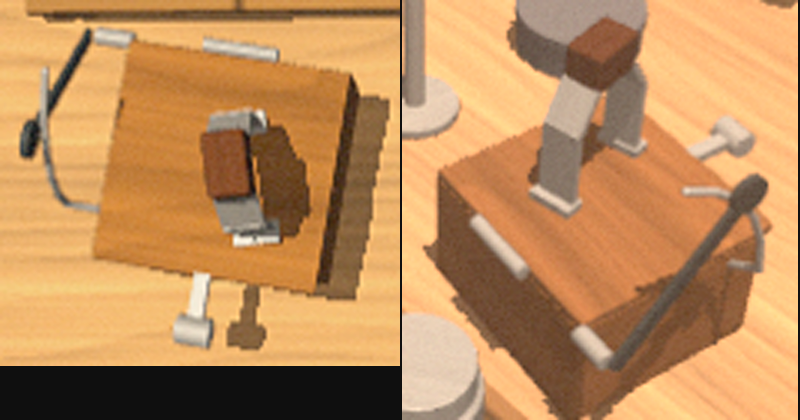

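The crop shows (crop pixels) lid corners at (130,40), (350,72), (316,290) and (95,257). The block top is at (227,163), the knob at (193,331), and the disc at (30,139) in top and (747,195) in scene.

```bash
cat > m.py <<'E'
from h import *
T=robot.read_camera('top');S=robot.read_camera('scene')
t=lambda u,v:(u/3.33+145-.35,v/3.33+155-.35)
s=lambda u,v:((u-402)/3+265-.33,v/3+205-.33)
L=np.array([onz(T,t(*p),.093) for p in [(130,40),(350,72),(316,290),(95,257)]])
print('lid',L[:,:2].round(4),[np.linalg.norm(L[i]-L[i-1]).round(3) for i in range(4)])
ex=(L[0]+L[1]-L[2]-L[3]);print('yaw',np.arctan2(ex[1],ex[0]));ey=L[0]+L[3]-L[1]-L[2];print('yaw2',np.arctan2(-ey[0],ey[1]))
print('block',onz(T,t(227,163),.093+.108),tri(T,t(227,163),S,s(604,45)))
B=np.array([onz(T,t(*p),.201) for p in [(203,135),(245,130),(254,193),(211,196)]]);e=B[0]+B[1]-B[2]-B[3];print('block yaw',np.arctan2(e[1],e[0]),[np.linalg.norm(B[i]-B[i-1]).round(3) for i in range(4)])
print('knob',onz(T,t(193,331),.089),tri(T,t(193,331),S,s(734,137)))
print('disc',tri(T,t(30,139),S,s(747,195)))
# bar: mask-free ends
for p in [(314,219),(433,212)]: print('bar',onz(T,p,.165))
for p in [(309,222.5),(410,216.5)]: print('base',onz(T,p,.005))
# bar centre columns in top view
g=T['img'].astype(int)
for u in (340,360,380,400):
    col=g[200:235,u]; sat=col.max(1)-col.min(1); k=np.where(sat<45)[0]+200; print(u,k, onz(T,(u,k.mean()),.165).round(4))
print('coaster',onz(T,(300,291),.04),'caddy',onz(T,(194,118),.125),'teapot',onz(T,(297,119),.13),'saucers',onz(T,(377,125),.07))
E
python3 m.py
```

```text
lid [[0.6684 0.2398]
 [0.6456 0.0933]
 [0.5022 0.1156]
 [0.5244 0.2611]] [np.float64(0.146), np.float64(0.148), np.float64(0.145), np.float64(0.147)]
yaw -0.15007474315685532
yaw2 -0.1525692048820559
block [0.57479493 0.15786621 0.201     ] (array([0.57440646, 0.15995021, 0.19504166]), np.float64(0.003076891178941286))
block yaw 0.14315060912716737 [np.float64(0.036), np.float64(0.025), np.float64(0.037), np.float64(0.025)]
knob [0.47579316 0.19664631 0.089     ] (array([0.47502342, 0.19770502, 0.08873865]), np.float64(0.002513841879553335))
disc (array([0.59254855, 0.28276619, 0.17444539]), np.float64(0.0013032663756951635))
bar [ 0.54601079 -0.04096013  0.165     ]
bar [ 0.55863807 -0.28359906  0.165     ]
base [ 0.54820184 -0.04132921  0.005     ]
base [ 0.56091639 -0.28324007  0.005     ]
340 [214 215 216 217 218 219 227] [ 0.5477 -0.0934  0.165 ]
360 [213 214 215 216 217 223] [ 0.5508 -0.134   0.165 ]
380 [212 213 214 215 216] [ 0.5553 -0.1747  0.165 ]
400 [205 206 207 208 209 210 211 212 213 214 215 216 217 218 219 220 221 222
 223 224 225 226 227] [ 0.5509 -0.2154  0.165 ]
coaster [ 0.39053116 -0.01697367  0.04      ] caddy [0.76901625 0.21219265 0.125     ] teapot [ 0.76299226 -0.01025355  0.13      ] saucers [ 0.76622005 -0.19534543  0.07      ]
```

```bash
cat > g.py <<'E'
from h import *
import sys
def go(x,y,z,yaw):
    s=robot.get_state();R=Ro.from_euler('xyz',s['tool_rot']).as_matrix()
    d=R.T@(np.array([x,y,z])-s['ee_pos'])*100
    t=-(yaw-s['tool_rot'][2]);t=(t+np.pi/2)%np.pi-np.pi/2
    print('d cm',d.round(2),'turn',round(t,3),'| t',round(s['t'],2),'pos',s['ee_pos'].round(4),'rot',s['tool_rot'].round(3),'F',s['ft_force'].round(1),'w',round(s['gripper_width'],4),'ff',round(s['finger_force'],1),'q6',s['qpos'][5].round(2))
if __name__=='__main__': go(*map(float,sys.argv[1:5]))
E
python3 g.py .575 .1585 .33 .143
```

```text
d cm [ 58.73 -44.6   -9.72] turn 0.301 | t 0.2 pos [ 0.2361 -0.4964  0.2321] rot [-3.14  -0.     0.444] F [-0.7 -0.3  0.5] w 0.093 ff 0.0 q6 -0.2
```

play_rows([
  [0,0,-4],
  [3,-2,-8],
  [6,-4.5,-9.7],
  [9,-7,-9.7],
  [12,-9,-9.7],
  [15,-11.5,-9.7],
  [18,-14,-9.7],
  [21,-16,-9.7],
  [24,-18,-9.7],
  [27,-20.5,-9.7],
  [30,-23,-9.7],
  [33,-25,-9.7],
], turn=[0,0,0,0.03,0.06,0.1,0.15,0.2,0.25,0.3,0.3,0.3], claw=0, newtons=30)

```text
t: 1.2
ee_pos: [0.4269, -0.1269, 0.3298]
tool_rot: [-3.141, -0.0, 0.144]
ft_force: [0.7, -0.4, 0.3]
gripper_width: 0.0931
finger_force: 0.0
```

```bash
python3 g.py .575 .1585 .33 .143
```

```text
d cm [ 1.874e+01 -2.612e+01 -1.000e-02] turn 0.001 | t 1.2 pos [ 0.4269 -0.1269  0.3298] rot [-3.141 -0.     0.144] F [ 0.7 -0.4  0.3] w 0.0931 ff 0.0 q6 0.89
```

play_rows([
  [2,-3,0],
  [4,-6,0],
  [6,-9,0],
  [8,-12,0],
  [10,-15,0],
  [12,-18,0],
  [14,-21,0],
  [16,-23.5,0],
  [18,-25.5,0],
  [18.8,-26.1,0],
  [18.8,-26.1,0],
  [18.8,-26.1,0],
], turn=[0,0,0,0,0,0,0,0,0,0,0,0])

```text
t: 2.2
ee_pos: [0.5752, 0.1556, 0.329]
tool_rot: [3.141, 0.002, 0.144]
ft_force: [0.2, -0.3, 1.1]
gripper_width: 0.093
finger_force: 0.0
```

```bash
python3 - <<'E'
from h import *
c=cam('wrist','w1.png');print(c['eye'],c['orientation'],proj(c,[[.575,.1585,.201],[.4753,.196,.089]]))
E
python3 g.py .575 .1585 .192 .143
```

```text
[0.64455286 0.16525707 0.48041148] [ 2.88364956e+00  4.69483258e-05 -1.42577564e+00] [[279.54260334 206.96753556]
 [237.33420752 260.46105736]]
d cm [ 0.07 -0.36 13.74] turn 0.0 | t 2.25 pos [0.575  0.155  0.3294] rot [3.141e+00 1.000e-03 1.430e-01] F [ 0.1  0.5 -0.3] w 0.0928 ff 0.0 q6 1.5
```

View pics/w1.png

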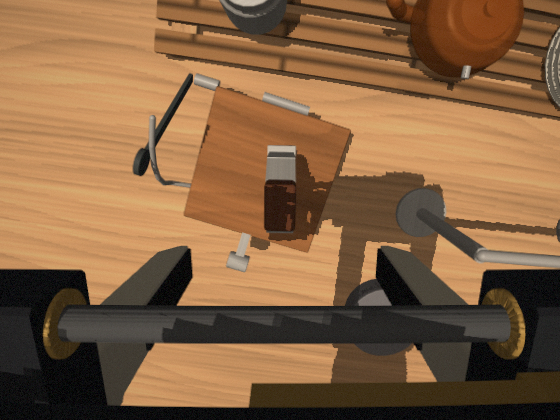

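The wrist view shows the block at (281,206), against a projected (280,207), and square to the gripper. The knob is at (238,261), also as predicted. Descending now.

play_rows([
  [0,-0.3,3],
  [0,-0.3,6],
  [0,-0.3,9],
  [0,-0.3,11],
  [0,-0.3,12.5],
  [0,-0.3,13.5],
  [0,-0.3,13.7],
  [0,-0.3,13.7],
  [0,-0.3,13.7],
], turn=[0,0,0,0,0,0,0,0,0])

```text
t: 3.0
ee_pos: [0.5757, 0.1584, 0.194]
tool_rot: [3.141, -0.002, 0.143]
ft_force: [0.2, 0.3, 0.1]
gripper_width: 0.0929
finger_force: 0.0
```

play_rows([
  [0,0,0],
  [0,0,0],
  [0,0,0],
  [0,0,0],
  [0,0,0],
  [0,0,0],
  [0,0,0],
  [0,0,0],
  [0,0,0],
], turn=[0,0,0,0,0,0,0,0,0], claw=1, newtons=35)

```text
t: 3.75
ee_pos: [0.5751, 0.159, 0.1926]
tool_rot: [-3.142, 0.0, 0.144]
ft_force: [-0.2, 0.0, -0.9]
gripper_width: 0.0374
finger_force: 0.0
```

play_rows([
  [0,0,0],
  [0,0,0],
  [0,0,0],
  [0,0,0],
  [0,0,0],
  [0,0,0],
], turn=[0,0,0,0,0,0])

```text
t: 4.25
ee_pos: [0.5751, 0.159, 0.1926]
tool_rot: [-3.142, 0.0, 0.144]
ft_force: [0.3, -0.2, 0.5]
gripper_width: 0.0259
finger_force: 34.9
```

play_rows([
  [0,0,-1],
  [0,0,-3],
  [0,0,-6],
  [0,0,-9],
  [0,0,-12],
  [0,0,-13],
  [0,0,-13],
], turn=[0,0,0,0,0,0,0])

```text
t: 4.83
ee_pos: [0.5764, 0.1591, 0.3262]
tool_rot: [3.141, -0.007, 0.144]
ft_force: [0.8, 0.2, -2.2]
gripper_width: 0.0257
finger_force: 34.9
```

```bash
python3 g.py .5534 -.162 .322 .0525
```

```text
d cm [-6.88 31.45  0.39] turn 0.091 | t 4.83 pos [0.5764 0.1591 0.3262] rot [ 3.141 -0.007  0.144] F [ 0.8  0.2 -2.2] w 0.0257 ff 34.9 q6 1.51
```

play_rows([
  [-0.5,2,0],
  [-1,5,0],
  [-1.8,8,0],
  [-2.4,11,0],
  [-3.1,14,0],
  [-3.7,17,0],
  [-4.4,20,0],
  [-5,23,0],
  [-5.7,26,0],
  [-6.3,29,0],
  [-6.7,31,0],
  [-6.8,31.4,0],
], turn=[0,0,0,0,0.02,0.04,0.06,0.08,0.09,0.09,0.09,0.09])

```text
t: 5.83
ee_pos: [0.5515, -0.1649, 0.3196]
tool_rot: [-3.141, 0.004, 0.05]
ft_force: [-0.1, 0.1, -1.9]
gripper_width: 0.0257
finger_force: 34.9
```

play_rows([
  [0,0,0],
  [0,0,0],
  [0,0,0],
], turn=[0,0,0])

```text
t: 6.08
ee_pos: [0.5526, -0.1601, 0.3218]
tool_rot: [-3.14, 0.001, 0.055]
ft_force: [-0.2, -0.4, -2.1]
gripper_width: 0.0257
finger_force: 34.9
```

```bash
python3 g.py .5534 -.162 .195 .0525
python3 - <<'E'
from h import *
a=cam('top','t2.png')['img'];b=cam('scene','s2.png')['img']
cv2.imwrite('pics/c2.png',np.hstack([cv2.resize(a[170:270,285:445],(400,250)),cv2.resize(b[60:260,160:320],(400,500))[:250*2:2][:250]]) if 0 else np.vstack([cv2.resize(a[170:260,285:445],(480,270)),cv2.resize(b[120:260,160:400],(480,280))]))
E
```

```text
d cm [ 0.08  0.21 12.68] turn 0.002 | t 6.08 pos [ 0.5526 -0.1601  0.3218] rot [-3.14e+00  1.00e-03  5.50e-02] F [-0.2 -0.4 -2.1] w 0.0257 ff 34.9 q6 1.04
```

View pics/c2.png

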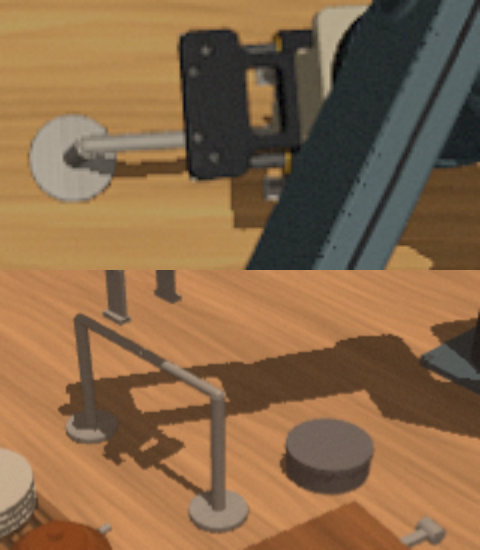

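The scene crop shows the handle's feet clear above the bar, at about (115,300) and (165,285), spread across it. Lowering.

play_rows([
  [0,0,2],
  [0,0.1,4.5],
  [0,0.1,7],
  [0,0.1,9],
  [0,0.1,11],
  [0,0.1,12],
  [0,0.1,12.5],
  [0,0.1,12.8],
  [0,0.1,12.8],
  [0,0.1,12.8],
], turn=[0,0,0,0,0,0,0,0,0,0])

```text
t: 7.02
ee_pos: [0.5535, -0.1627, 0.1958]
tool_rot: [3.141, -0.002, 0.054]
ft_force: [0.1, -0.7, -0.6]
gripper_width: 0.0257
finger_force: 34.9
```

play_rows([
  [0,0,0.1],
  [0,0,0.2],
  [0,0,0.2],
  [0,0,0.2],
], turn=[0,0,0,0])

```text
t: 7.35
ee_pos: [0.5529, -0.1626, 0.193]
tool_rot: [3.141, -0.0, 0.054]
ft_force: [1.1, 0.0, -2.0]
gripper_width: 0.026
finger_force: 34.9
```

play_rows([
  [0,0,0.1],
  [0,0,0.2],
  [0,0,0.3],
  [0,0,0.3],
  [0,0,0.3],
], turn=[0,0,0,0,0])

```text
t: 7.77
ee_pos: [0.5529, -0.1626, 0.1906]
tool_rot: [3.141, -0.001, 0.054]
ft_force: [-2.3, 1.8, 5.7]
gripper_width: 0.0263
finger_force: 34.9
```

play_rows([
  [0,0,0],
  [0,0,0],
  [0,0,0],
  [0,0,0],
  [0,0,0],
  [0,0,0],
  [0,0,0],
  [0,0,0],
], turn=[0,0,0,0,0,0,0,0], claw=0.3)

```text
t: 8.43
ee_pos: [0.5528, -0.1625, 0.1896]
tool_rot: [-3.141, 0.0, 0.054]
ft_force: [0.0, 0.5, 0.1]
gripper_width: 0.0649
finger_force: 0.0
```

play_rows([
  [0,0,-1],
  [0,0,-3],
  [0,0,-6],
  [0,0,-9],
  [0,0,-12],
  [0,0,-14],
  [0,0,-14],
], turn=[0,0,0,0,0,0,0])

```text
t: 9.02
ee_pos: [0.5546, -0.1633, 0.3361]
tool_rot: [3.136, -0.009, 0.054]
ft_force: [0.8, 0.5, 0.7]
gripper_width: 0.0652
finger_force: 0.0
```

```bash
python3 g.py .4753 .196 .33 -.151
python3 - <<'E'
from h import *
b=cam('scene','s3.png')['img']; cv2.imwrite('pics/c3.png',cv2.resize(b[90:260,150:400],(600,408)))
E
```

```text
d cm [ -5.98 -36.31   0.37] turn 0.205 | t 9.02 pos [ 0.5546 -0.1633  0.3361] rot [ 3.136 -0.009  0.054] F [0.8 0.5 0.7] w 0.0652 ff 0.0 q6 1.04
```

View pics/c3.png

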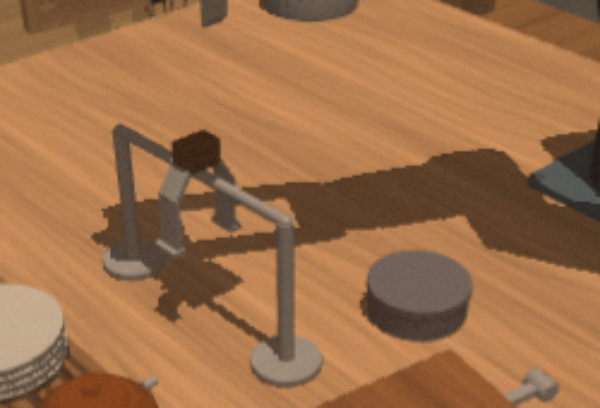

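The handle hangs upright astride the bar, with its block at (195,150) in the crop, and it is released. Now to the knob.

play_rows([
  [-0.5,-3,0],
  [-1,-6.5,0],
  [-1.6,-10,0],
  [-2.1,-13,0],
  [-2.7,-16.5,0],
  [-3.2,-20,0],
  [-3.8,-23,0],
  [-4.3,-26.5,0],
  [-4.9,-30,0],
  [-5.5,-33,0],
  [-5.9,-36,0],
  [-6,-36.3,0],
], turn=[0,0,0.02,0.04,0.06,0.08,0.1,0.13,0.16,0.19,0.2,0.205], claw=0.2, newtons=55)

```text
t: 10.07
ee_pos: [0.4713, 0.2008, 0.3285]
tool_rot: [-3.14, 0.003, -0.148]
ft_force: [0.1, -0.8, -0.5]
gripper_width: 0.0747
finger_force: 0.0
```

play_rows([
  [0,0,0],
  [0,0,0],
  [0,0,0],
], turn=[0,0,0])

```text
t: 10.32
ee_pos: [0.4735, 0.1957, 0.3291]
tool_rot: [3.141, 0.001, -0.152]
ft_force: [0.1, 0.2, 0.6]
gripper_width: 0.0741
finger_force: 0.0
```

```bash
python3 g.py .4753 .196 .086 -.151
python3 - <<'E'
from h import *
c=cam('wrist','w4.png');print(proj(c,[[.4753,.196,.089]]))
E
```

```text
d cm [ 0.19 -0.08 24.31] turn -0.001 | t 10.32 pos [0.4735 0.1957 0.3291] rot [ 3.141e+00  1.000e-03 -1.520e-01] F [0.1 0.2 0.6] w 0.0741 ff 0.0 q6 1.9
[[282.63465304 181.5757328 ]]
```

View pics/w4.png

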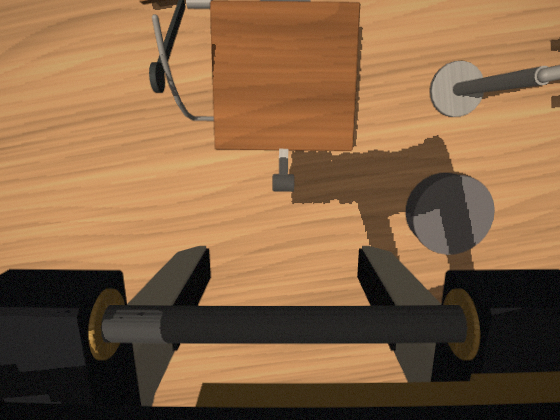

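The knob is at (283,183), as projected, and the jaws are square to it. Descending.

play_rows([
  [0.2,-0.1,3],
  [0.2,-0.1,6],
  [0.2,-0.1,9],
  [0.2,-0.1,12],
  [0.2,-0.1,15],
  [0.2,-0.1,18],
  [0.2,-0.1,20],
  [0.2,-0.1,22],
  [0.2,-0.1,23.5],
  [0.2,-0.1,24.3],
  [0.2,-0.1,24.3],
  [0.2,-0.1,24.3],
], turn=[0,0,0,0,0,0,0,0,0,0,0,0])

```text
t: 11.37
ee_pos: [0.4759, 0.1967, 0.0868]
tool_rot: [3.141, 0.0, -0.152]
ft_force: [-0.1, 0.2, 0.8]
gripper_width: 0.0745
finger_force: 0.0
```

play_rows([
  [0,0,0],
  [0,0,0],
  [0,0,0],
  [0,0,0],
  [0,0,0],
  [0,0,0],
  [0,0,0],
  [0,0,0],
  [0,0,0],
  [0,0,0],
  [0,0,0],
  [0,0,0],
], turn=[0,0,0,0,0,0,0,0,0,0,0,0], claw=1, newtons=55)

```text
t: 12.37
ee_pos: [0.4753, 0.1961, 0.0866]
tool_rot: [3.139, 0.001, -0.151]
ft_force: [-0.8, -6.3, 2.1]
gripper_width: 0.0235
finger_force: 55.0
```

```bash
python3 g.py .4753 .196 .086 -.151
python3 - <<'E'
import numpy as np
r=.1840;a0=.0217
for a in np.linspace(0,.833,9): print(a.round(3),(100*r*(np.cos(a0)-np.cos(a+a0))).round(2),(-100*r*(np.sin(a+a0)-np.sin(a0))).round(2))
E
```

```text
d cm [0.   0.01 0.06] turn -0.0 | t 12.37 pos [0.4753 0.1961 0.0866] rot [ 3.139e+00  1.000e-03 -1.510e-01] F [-0.8 -6.3  2.1] w 0.0235 ff 55.0 q6 1.9
0.0 0.0 -0.0
0.104 0.14 -1.91
0.208 0.48 -3.79
0.312 1.01 -5.63
0.416 1.73 -7.41
0.521 2.64 -9.1
0.625 3.71 -10.68
0.729 4.94 -12.15
0.833 6.32 -13.48
```

play_rows([
  [0.02,0,-0.6],
  [0.07,0,-1.3],
  [0.15,0,-2],
  [0.25,0,-2.7],
  [0.4,0,-3.4],
  [0.55,0,-4.1],
  [0.75,0,-4.8],
  [1,0,-5.6],
  [1.25,0,-6.25],
  [1.5,0,-6.9],
  [1.7,0,-7.4],
  [1.7,0,-7.4],
], turn=[0,0,0,0,0,0,0,0,0,0,0,0])

```text
t: 13.37
ee_pos: [0.492, 0.1934, 0.1597]
tool_rot: [3.139, 0.002, -0.152]
ft_force: [2.1, -4.9, -8.9]
gripper_width: 0.0236
finger_force: 55.0
```

```bash
python3 g.py .4753 .196 .086 -.151
```

```text
d cm [-1.68 -0.03  7.37] turn -0.001 | t 13.37 pos [0.492  0.1934 0.1597] rot [ 3.139e+00  2.000e-03 -1.520e-01] F [ 2.1 -4.9 -8.9] w 0.0236 ff 55.0 q6 1.89
```

play_rows([
  [0.3,0,-0.6],
  [0.65,0,-1.2],
  [1.05,0,-1.8],
  [1.5,0,-2.4],
  [1.95,0,-3.1],
  [2.4,0,-3.6],
  [2.9,0,-4.2],
  [3.4,0,-4.8],
  [4,0,-5.4],
  [4.4,0,-5.85],
  [4.6,0,-6.1],
  [4.6,0,-6.1],
], turn=[0,0,0,0,0,0,0,0,0,0,0,0])

```text
t: 14.37
ee_pos: [0.5366, 0.1861, 0.2195]
tool_rot: [3.137, 0.005, -0.152]
ft_force: [-0.3, -6.3, -13.0]
gripper_width: 0.0233
finger_force: 55.0
```

```bash
python3 g.py .4753 .196 .086 -.151;  python3 - <<'E'
from h import *
b=cam('scene','s5.png')['img']; cv2.imwrite('pics/c5.png',cv2.resize(b[120:360,180:420],(600,600),interpolation=cv2.INTER_CUBIC))
E
```

```text
d cm [-6.14 -0.11 13.39] turn -0.001 | t 14.37 pos [0.5366 0.1861 0.2195] rot [ 3.137  0.005 -0.152] F [ -0.3  -6.3 -13. ] w 0.0233 ff 55.0 q6 1.86
```

View pics/c5.png

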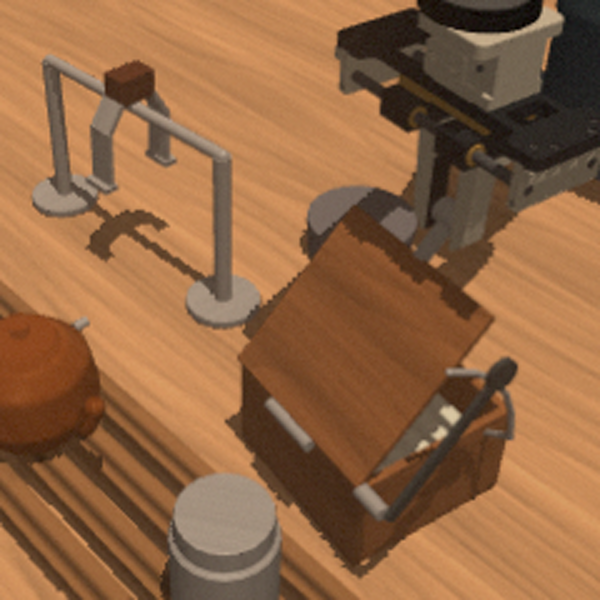

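The lid is up at about 0.82 rad by arm position and looks parallel to the pointer: lid edge from (365,478) to (494,320), pointer from (387,515) to (502,372). One numeric check of both angles from the same picture.

Run:
```python
from h import *
from scipy.optimize import minimize_scalar as ms
c=cam('scene');y=-.151;ex=np.array([np.cos(y),np.sin(y),0]);ey=np.array([-np.sin(y),np.cos(y),0]);H=np.array([.657,.1675,.085])
P=lambda a,l,w,h:H+ey*w+l*(-ex*np.cos(a)+np.array([0,0,np.sin(a)]))+h*(ex*np.sin(a)+np.array([0,0,np.cos(a)]))
px=lambda u,v:np.array([u/2.5+180-.3,v/2.5+120-.3])
for n,arg,p in [('lid',(.148,.075,.008),px(494,320)),('lid2',(.148,-.075,.008),px(350,207)),('disc',(.122,.104,0),px(502,373))]:
    r=ms(lambda a:np.linalg.norm(proj(c,P(a,*arg))[0]-p),bounds=(.4,1.2),method='bounded');print(n,r.x,r.fun)
print({k:robot.get_state()[k] for k in('t','ee_pos','ft_force','finger_force','qvel')})
```

```text
lid 0.7485532959916174 1.3952400494058894
lid2 0.7770650847112704 1.5789230620053076
disc 0.8134267130245753 0.40554210868248
{'t': 14.4667, 'ee_pos': array([0.53615865, 0.18614687, 0.21912519]), 'ft_force': array([  0.39229725,  -6.33533064, -12.33799162]), 'finger_force': 54.999720454216, 'qvel': array([ 0.00162063, -0.0015181 ,  0.00382855,  0.00272556, -0.00384141,
       -0.00066664])}
```

Run:
```python
import cv2
b=cv2.imread('pics/s5.png');cv2.imwrite('pics/c6.png',cv2.convertScaleAbs(cv2.resize(b[190:330,270:400],(780,840)[::1] if 0 else (557,600),interpolation=cv2.INTER_CUBIC),alpha=1.4,beta=15))
```

```text
(no output)
```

View pics/c6.png

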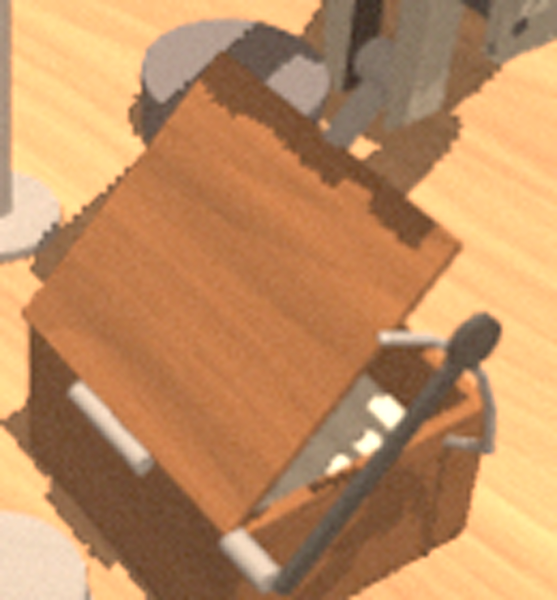

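The crop shows top-face lid corners at (460,243), (221,54), (232,528) and (27,312), the knob at (376,60), and the disc at (480,340). I'll correct for camera bias using the fixed hinge corners.

Run:
```python
from h import *
from scipy.optimize import minimize_scalar as ms
c=cam('scene');y=-.151;ex=np.array([np.cos(y),np.sin(y),0]);ey=np.array([-np.sin(y),np.cos(y),0]);H=np.array([.657,.1675,.085])
P=lambda a,l,w,h:H+ey*w+l*(-ex*np.cos(a)+np.array([0,0,np.sin(a)]))+h*(ex*np.sin(a)+np.array([0,0,np.cos(a)]))
px=lambda u,v:np.array([u,v])/4.2846+[270-.38,190-.38]
b=np.mean([px(u,v)-proj(c,P(.78,0,w,.008))[0] for u,v,w in((232,528,.075),(27,312,-.075))],0)
s0=lambda u,v:np.array([(u-402)/3+265-.33,v/3+205-.33])
for u,v,l,w in((585,322,0,.075),(441,174,0,-.075),(770,228,.148,.075)): print('closed',s0(u,v)-proj(c,P(0,l,w,.008))[0])
print('knob closed',s0(734,137)-proj(c,P(0,.184,0,.004))[0])
print('bias',b)
for n,arg,p in [('lid',(.148,.075,.008),px(459,243)),('lid2',(.148,-.075,.008),px(221,54)),('knob',(.184,0,.004),px(376,60)),('disc',(.122,.104,0),px(480,340))]:
  for bb in (0*b,b):
    r=ms(lambda a:np.linalg.norm(proj(c,P(a,*arg))[0]+bb-p),bounds=(.4,1.2),method='bounded');print(n,r.x.round(3),r.fun.round(2))
```

```text
closed [ 1.32990623 -0.82882919]
closed [2.30238739 1.59262699]
closed [-0.6344712   2.54012936]
knob closed [1.66726017 0.72757346]
bias [ 2.60661466 -1.47756938]
lid 0.776 0.5
lid 0.815 2.99
lid2 0.753 0.56
lid2 0.785 3.17
knob 0.849 0.66
knob 0.875 1.87
disc 0.785 0.89
disc 0.832 1.63
```

The lid and pointer agree to within about 0.03 rad: the arm gives 0.82, the pointer measures 0.81–0.83, and the image slopes are 1.26 and 1.24. I'll let it settle, then hand in.

play_rows([
  [0,0,0],
  [0,0,0],
  [0,0,0],
  [0,0,0],
  [0,0,0],
  [0,0,0],
  [0,0,0],
  [0,0,0],
], turn=[0,0,0,0,0,0,0,0])

```text
t: 15.18
ee_pos: [0.5361, 0.1861, 0.2191]
tool_rot: [3.137, 0.006, -0.152]
ft_force: [0.9, -6.7, -13.0]
gripper_width: 0.0235
finger_force: 55.0
```

```bash
python3 -c "
from rig import robot
print(robot.get_state()); print(robot.sign_off())"
```

```text
{'t': 15.1833, 'qpos': array([ 0.13927544,  0.30358679,  1.50724426, -0.00259976,  1.33741272,
        1.86238376]), 'qvel': array([-0.00086533, -0.00098601, -0.00027329, -0.00088217,  0.00218039,
       -0.00102006]), 'tau': array([  3.59752648, -53.56853843, -33.90727401,   1.99306145,
        -0.44224374,  -0.07676586]), 'ee_pos': array([0.53613771, 0.18613959, 0.21908806]), 'tool_rot': array([ 3.13726172,  0.00564514, -0.15171457]), 'ft_force': array([  0.87761123,  -6.67538009, -12.96697218]), 'moment': array([-0.87508683,  0.25528391, -0.0808921 ]), 'finger_force': 55.000433921813965, 'gripper_width': 0.02352206880610262}
the job is handed in; nothing more can be done
None
```

I handed the job in at about 15 s with the handle hanging on the rail, released, and the gripper holding the lid still at about 0.82 rad; I measured the pointer at 0.81–0.83 rad, and no verdict came back.

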